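Store the grating disc on its post and hold its spring clip open at the groove

TASK

Put the grating disc away on its own storage stand, the one with the round foot and round post: hub up, flat on the foot, and let go. Then pick up the spring clip by its handles, squeeze them so that its ring spreads wide, and lower the spread ring from above over the top of the post, without forcing it, until it is level with the groove. Finish while holding it there, still spread, level and centred round the groove without resting on post or disc; do not let go, put nothing on the square stand and leave the other kitchen things where they are.

Things in the scene. Friction and masses are not known exactly. Their poses are not given: they have to be found in the camera images.
- round_stand: the disc's own storage stand, fixed: round wooden foot 120 mm across and 8 mm thick, with a round steel post 20 mm across standing at its centre; the post's top is 82 mm above the worktop (bevelled above 78 mm), and a groove 14 mm across is cut round it from 51 to 63 mm. Origin at the centre of the foot's underside, on the post's axis; z up.
- groove (a point): centre of the groove of the round post, on its axis, 57 mm above the worktop
- square_stand: another stand, fixed, not for this disc: square wooden foot 110 x 110 x 8 mm and a square steel post 16 mm wide, top 82 mm up. Origin at the centre of the foot's underside.
- disc: loose grating disc, 150 g (varies): steel plate 110 mm across, 5 mm thick, with small dark teeth, and a round white hub 34 mm across that stands on it with its top 36 mm above the plate's underside; a bore 25 mm across runs right through. It lies flat with the hub up; pinch the hub between the fingers from above. Origin at the centre of the plate's underside; z up along the hub.
- clip: loose spring clip, 110 g (varies), 150 mm long, lying flat: like a clothes peg or circlip pliers seen from above, two levers on an upright pin, a steel ring at one end and two black handles at the other; squeezing the handles spreads the ring. Origin on the pin, at the underside; x points from the handles to the ring, y to the left lever, z up
- ring_centre (a point): centre of the clip's ring, 55 mm ahead of the pin, 3 mm above the clip's underside (ring 6 mm thick, 24 mm across outside when shut). Its halves have a 7 mm inner radius when shut (too small for the post); fully spread each has moved 9 mm outward and clears the 20 mm post by about 4 mm
- handles (a point): middle of the handles, between them, 52 mm behind the pin, 12 mm above the underside: grip here, fingers closing along the clip's y. The handles are upright plates 24 mm high, 58 mm long; shut they splay, 54 mm over their outer faces here (63 mm at the rear end); squeezed to the stop they are parallel and 36 mm across
- lever_left (a joint): angle of the left lever, rad: 0 shut, 0.17 fully spread (stop); the ring clears the post above about 0.09, comfortably above 0.11. Sprung shut: squeezing at the handles' middle it starts to move at about 3 N and reaches the stop at about 13 N
- lever_right (a joint): angle of the right lever, the same; both levers move together
- wooden_mill: turned wooden pepper mill, 58 mm across, 170 mm high, standing; leave alone. Origin at its underside.
- glass_mill: small mill with a grey top, 44 mm across, 90 mm high, standing; leave alone. Origin at its underside.
- low_tin: low tin, 75 mm across, 58 mm high, standing on the drainer; leave alone. Origin at its underside.
- onion: onion, 78 mm across, 85 mm high; leave alone. Origin at its underside.
- teaspoon: steel teaspoon 137 mm long lying on the worktop; leave alone. Origin at its middle, underside.
There are look-alikes about, which are no part of the job. What is shaped like the disc but brown is not meant.

How it is judged:
On the way, in this order (a step that is already met when the one before it is completed fails the run):
1. the disc lies flat on the round foot, on its post, and has been let go (horizontal distance between disc and round_stand below 0.005 m and z of disc in the frame of round_stand between 0.004 and 0.012 m and angle between disc's own z axis and vertical below 0.08 rad and contact force between the fingers and disc below 0.1 N and linear speed of disc below 0.02 m/s), for 0.2 s.
2. the ring, spread, is held over the top of the round post (horizontal distance between ring_centre and groove below 0.008 m and z of ring_centre in the frame of groove above 0.024 m and value of joint each of lever_left, lever_right above 0.11 rad), for 0.05 s.
At the end, for the whole second after the job is handed in: Disc flat on the round foot round its post (5 mm, released, at rest). Clip held in the fingers (over 3 N), levers above 0.11 rad, level (0.15 rad), at rest, ring centre within 6 mm of the post axis and 5 mm of groove height, under 1.5 N on the post and not resting on the disc (all of step 1 and horizontal distance between ring_centre and groove below 0.006 m and z of ring_centre in the frame of groove between -0.005 and 0.005 m and angle between clip's own z axis and vertical below 0.15 rad and value of joint each of lever_left, lever_right above 0.11 rad and contact force between the fingers and clip above 3 N and contact force between clip and round_stand below 1.5 N and contact force between clip and disc below 0.3 N and linear speed of clip below 0.03 m/s); the arm keeps its last pose, push and grip.
It fails at once if a bystander (mills, tin, onion, teaspoon) is moved by more than 25 mm (distance of any of wooden_mill, glass_mill, low_tin, onion, teaspoon from where it was at the start of the episode above 0.025 m).
It fails at once if the clip is forced against the round stand with more than 15 N (contact force between clip and round_stand above 15 N).
It fails at once if the disc or the clip is put on the square stand ((horizontal distance between disc and square_stand below 0.02 m and height (world z) of disc below 0.07 m) or (horizontal distance between ring_centre and square_stand below 0.02 m and height (world z) of ring_centre below 0.08 m)).
It also fails if it takes over 58 s, if anything falls off the work surface, if the arm or the gripper's body presses on something with over 40 N, if the wrist force passes 120 N, or if a joint passes its speed limit or range.

ROBOT

A 6-joint arm with a two-finger parallel gripper is mounted at the origin on a cart in front of the work surface, level with it; the furniture and walls round the work are solid. World frame = base frame: x ahead of the robot, y to its left, z up, the work surface at z = 0. Lengths are in m, angles in rad, forces in N, time in s.
With the tool pointing down it reaches from about 0.425 to 1.125 m from the base axis. Payload 14.9 kg.
Tool frame: the origin (TCP) lies at the very end of the fingers, on their centre line; the grasp point (between the pads) lies 19 mm behind it; z points along the fingers, y is the line along which they close (so a half turn about z gives the same grasp; the last joint's range is limited). The gripper opens to 91 mm and grips with 3 to 60 N. Pads are 32 mm wide; open, the fingers measure 118 mm over their backs; the gripper's body (76 mm by 178 mm) begins 60 mm behind the grasp point.
Start: joints at [-1.37, 0.379, 1.734, -0, 1.028, -0.033], TCP at [0.162, -0.681, 0.214] pointing down, gripper open.
Joint ranges: [-2.77, 2.77], [-0.74, 2.19], [0, 2.66], [-1.06, 4.2], [0.31, 2.87], [-3.08, 3.08]. Speed limits (rad/s): [1.89, 1.89, 2.39, 3.14, 3.14, 3.14].

INTERFACE

Orientations are given as a unit quaternion [x, y, z, w].
In Python, from station import manip gives the robot as it stands.
- The arm moves only by the tool step_arm, never from a script. Its argument "plan" is a list of rows, each an object with "slide": the shift along the world's x, y, z in m, a list of three; "rotation": the turn, a rotation vector about the world's x, y, z in degrees, a list of three. A call has exactly 8 rows; each row is the pose to reach, as a shift and turn from the pose commanded when the call began; what a row does not reach only later rows make up. A row lasts 1/10 s, in which the tool goes at most 50 mm and 8.59 degrees, less where a joint would pass 70% of its speed; a pose out of reach is approached as far as the arm can. A call with a gripper value outside its range is refused whole. "grip" is the opening, from 0 (shut) to 1 (fully open), set as the call begins (left out, the last holds). The fingers move at their own pace and stop on an object; "grip_force" is the grip in N (left out, the last holds). Time passes only in rows, so rows that repeat a pose let the fingers close, or fill a call up. It gives the time, the measured TCP pose, the force, the opening and the grip force at its end, in the units of the state.
- manip.get_obs(): the state, without advancing time (a new reading comes with each control period).
- manip.get_image(name): name is "scene" or "top"; returns (picture, depth): 420x560x3 uint8, red, green, blue; 420x560 float32, m along the optical axis (not along the pixel's ray), 0 where there is no reading.
- manip.camera_model(name): a dict with "camera_matrix" (3x3 intrinsics, pixels), "world_from_camera" (4x4, takes a point from camera to world coordinates). Camera axes: x right, y up, looking along -z (the intrinsics and any distortion apply to the point x, -y, -z); pixel columns grow to the right and rows downward; lengths in m; the calibration is good to about 2 mm. A picture is of the moment at which its call begins. camera_model takes no time and is no camera call.
- manip.finish_job(): hands the job in; it is judged then, once.
The state is a dict: "time": time; "joints": joint angles; "dq": joint speeds; "tau": joint torques, N m; "position": TCP position; "ee_rot": TCP orientation; "force": force on the tool from outside, world axes, zero at the start; "torque": the same for the moment, N m; "opening": finger opening in m; "finger_force": force on a finger pad.
Only numpy, scipy, OpenCV 4.12 (cv2) and the standard library are available. Lean on these libraries where they do the work, as an engineer would, in place of code of your own. Each camera call takes 0.05 s, during which the arm holds its last target. There are 200 camera calls.

## Working session

There is one attempt and no reset: what is moved stays moved. The work goes in short steps, Python scripts to look and compute and a tool call to move; the robot and the scene stay as the last step left them, time stands still between calls to the robot, and variables do not carry over. Pictures are saved under pics/ and viewed, at most 13 in all, crops included, and the job is handed in when it is done.

Besides the shell and the picture viewer there is one more tool, called as name(argument=value, ...), one argument or row to a line, values as JSON. step_arm: Moves the arm, as the interface text tells. Its arguments: {"type":"object","properties":{"plan":{"type":"array"},"grip":{"type":"number"},"grip_force":{"type":"number"}},"required":["plan"]}

```bash
mkdir -p pics; ls
cat > h.py <<'E'
from station import manip
import numpy as np, cv2
def grab(n,tag):
    p,d=manip.get_image(n); cv2.imwrite(f'pics/{tag}.png',p[:,:,::-1]); np.savez(f'pics/{tag}.npz',p=p,d=d); return p,d
def ray(n,u,v):
    m=manip.camera_model(n);K=np.array(m['camera_matrix']);T=np.array(m['world_from_camera'])
    c=np.linalg.inv(K)@np.array([u,v,1.]); c=np.array([c[0],-c[1],-c[2]])
    return T[:3,3],T[:3,:3]@c
def onplane(n,u,v,z):
    o,r=ray(n,u,v); return o+r*(z-o[2])/r[2]
def cloud(n,d):
    m=manip.camera_model(n);K=np.array(m['camera_matrix']);T=np.array(m['world_from_camera'])
    v,u=np.mgrid[0:d.shape[0],0:d.shape[1]]
    c=np.stack([(u-K[0,2])/K[0,0]*d,-(v-K[1,2])/K[1,1]*d,-d],-1)
    return c@T[:3,:3].T+T[:3,3]
E
python3 - <<'E'
from h import *
for n in('scene','top'):
    grab(n,n+'0'); m=manip.camera_model(n); print(m)
o=manip.get_obs();print(o['time'],o['position'],o['ee_rot'],o['opening'])
E
```

```text
pics
{'camera_matrix': array([[437.34245129,   0.        , 273.43907961],
       [  0.        , 437.34245129, 203.56506109],
       [  0.        ,   0.        ,   1.        ]]), 'world_from_camera': array([[ 0.95578916, -0.15980362,  0.24683979,  0.83354185],
       [ 0.29400632,  0.53427653, -0.7925332 , -1.24754381],
       [-0.00523103,  0.8300671 ,  0.55763899,  0.87140843],
       [ 0.        ,  0.        ,  0.        ,  1.        ]])}
{'camera_matrix': array([[443.21016131,   0.        , 279.46926561],
       [  0.        , 443.21016131, 203.01873566],
       [  0.        ,   0.        ,   1.        ]]), 'world_from_camera': array([[ 2.72249481e-02,  9.96383315e-01, -8.04928080e-02,
         3.67411013e-01],
       [-9.99629128e-01,  2.70850516e-02, -2.82954035e-03,
        -6.87840564e-02],
       [-6.39154937e-04,  8.05399896e-02,  9.96751173e-01,
         1.48731334e+00],
       [ 0.00000000e+00,  0.00000000e+00,  0.00000000e+00,
         1.00000000e+00]])}
0.1 [ 0.16210006 -0.68060334  0.21335413] [ 9.93173067e-01  1.16649124e-01 -5.81991797e-05 -4.87459830e-04] 0.09117761016960167
```

View pics/scene0.png

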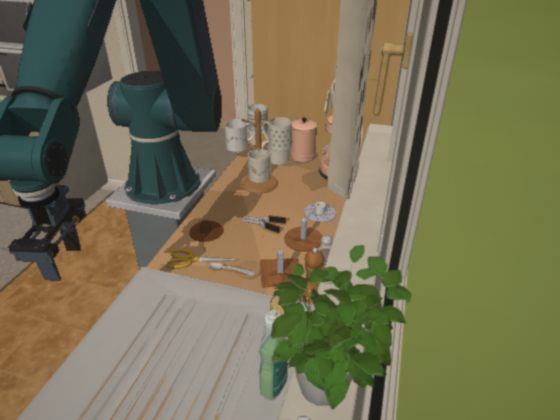

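View pics/top0.png

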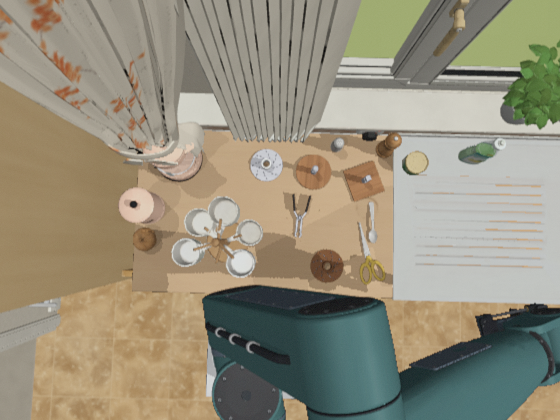

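The top view shows the white disc at (266,164), the round stand at (313,170), the square stand at (365,180) and the clip at (300,213), with its handles away from the robot. Possible mix-ups:
- **Disc:** the brown disc-like thing at (327,266) is not meant. The white one is.
- **Stand:** the square stand at (365,180) is not meant. The round one is.
- **Clip:** the yellow scissors at (370,262) and the teaspoon at (371,222) are not meant. The black-handled clip is.

I'll check these choices in one close crop.

Run:
```python
from h import *
z=np.load('pics/top0.npz');p=z['p']
c=p[130:280,240:400]
cv2.imwrite('pics/crop0.png',cv2.resize(c,None,fx=4,fy=4,interpolation=cv2.INTER_CUBIC)[:,:,::-1])
P=cloud('top',z['d'])
for u,v in[(266,164),(258,158),(313,170),(315,169),(300,180),(365,180),(368,178),(300,213),(295,200),(308,200),(298,232),(285,190)]: print(u,v,P[v,u].round(4))
```

```text
266 164 [ 0.6177 -0.0156  0.0076]
258 158 [0.6365 0.0118 0.0129]
313 170 [ 0.5908 -0.1697  0.0753]
315 169 [ 0.5935 -0.1757  0.0798]
300 180 [ 0.5659 -0.1313  0.0117]
365 180 [ 0.5646 -0.3393  0.0639]
368 178 [ 0.5691 -0.3459  0.0796]
300 213 [ 0.4557 -0.1344  0.001 ]
295 200 [ 0.4991 -0.1166  0.0005]
308 200 [ 0.4979 -0.1586  0.0277]
298 232 [ 0.3919 -0.1292  0.0006]
285 190 [ 0.5315 -0.082   0.0054]
```

View pics/crop0.png

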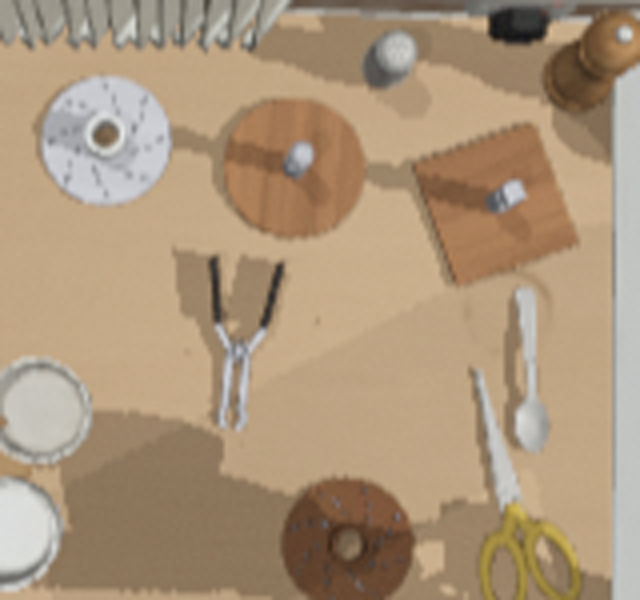

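The crop confirms it: white disc with hub at full-image (266,163), round stand with post top at about (315,169), square stand on the right, and the clip pin at about (299,217), handles up and ring down. Next, exact measurements.

```bash
cat > meas.py <<'E'
from h import *
def comp(mask,near):
    n,l,s,c=cv2.connectedComponentsWithStats(mask.astype(np.uint8))
    i=1+np.argmin(np.hypot(*(c[1:]-near).T)+1000*(s[1:,4]<4)); return l==i,s[i],c[i]
if __name__=='__main__':
    z=np.load('pics/top0.npz');p=z['p'];P=cloud('top',z['d']);X,Y,Z=P[...,0],P[...,1],P[...,2]
    hsv=cv2.cvtColor(p,cv2.COLOR_RGB2HSV)
    def fit(name,m,zz):
        cn=max(cv2.findContours(m.astype(np.uint8),0,1)[0],key=len)
        q=np.array([onplane('top',u,v,zz)[:2] for u,v in cn[:,0]],np.float32)
        (c,r)=cv2.minEnclosingCircle(q); M=cv2.moments(cn)
        print(name,'circ',np.round(c,4),'r',round(r,4),'centroid',onplane('top',m.nonzero()[1].mean(),m.nonzero()[0].mean(),zz).round(4),'z med',np.median(Z[m]).round(4),m.sum(),
          'ext',np.round([np.median(X[m]),np.median(Y[m])],4))
    near=lambda x,y,r:np.hypot(X-x,Y-y)<r
    a=near(.62,-.016,.075)
    fit('plate',comp(a&(hsv[...,1]<60)&(hsv[...,2]>90),(266,164))[0]|(a&(Z>.025)),.005)
    fit('hub',a&(Z>.028),.036)
    b=near(.59,-.17,.08)
    fit('post',b&(Z>.06),.08)
    fit('posttop',b&(Z>.077),.082)
    fit('foot',b&(Z>.004)&(Z<.02)|b&(Z>.02),.008)
    fit('sq',near(.565,-.34,.1)&(Z>.077),.082)
    c=near(.45,-.135,.11)
    fit('clip',c&(Z>.002),.006)
    for nm,m in(('blk',c&(hsv[...,2]<60)),('hi',c&(Z>.015)),('steel',c&(hsv[...,1]<60)&(hsv[...,2]>100))):
        n,l,s,ce=cv2.connectedComponentsWithStats(m.astype(np.uint8))
        for i in range(1,n):
            if s[i,4]>8:
                k=l==i; print(nm,s[i],np.c_[X[k],Y[k],Z[k]].mean(0).round(4),'x',X[k].min().round(3),X[k].max().round(3),'zmax',Z[k].max().round(3))
    for v in range(192,240): print(v,''.join('#' if hsv[v,u,2]<60 else 'o' if hsv[v,u,1]<60 and hsv[v,u,2]>100 else '.' for u in range(285,318)),X[v,300].round(3)) if v%1==0 else 0
E
python3 meas.py
```

```text
plate circ [0.953  0.0596] r 0.2922 centroid [0.9466 0.0312 0.005 ] z med 0.765 10150 ext [ 0.6594 -0.018 ]
hub circ [0.9408 0.057 ] r 0.286 centroid [0.9628 0.0331 0.036 ] z med 0.7886 9349 ext [ 0.6604 -0.0182]
post circ [ 0.9184 -0.1877] r 0.2479 centroid [ 0.9401 -0.1931  0.08  ] z med 0.8173 513 ext [ 0.654  -0.1291]
posttop circ [ 0.9176 -0.1875] r 0.2476 centroid [ 0.9449 -0.1933  0.082 ] z med 0.8187 505 ext [ 0.6541 -0.1291]
foot circ [ 0.9466 -0.1938] r 0.2606 centroid [ 0.7334 -0.1837  0.008 ] z med 0.0104 1364 ext [ 0.6218 -0.1477]
sq circ [ 0.5687 -0.3438] r 0.0087 centroid [ 0.5679 -0.3447  0.082 ] z med 0.0812 19 ext [ 0.5686 -0.345 ]
clip circ [ 0.4342 -0.1396] r 0.0931 centroid [ 0.4592 -0.1056  0.006 ] z med 0.0238 1911 ext [ 0.3674 -0.0688]
hi [293 193   3  19  33] [ 0.4805 -0.1089  0.111 ] x 0.367 0.517 zmax 1.487
hi [305 196   6  17  35] [ 0.4851 -0.1583  0.0227] x 0.458 0.512 zmax 0.028
hi [297 216   6   5  16] [ 0.4345 -0.1277  0.109 ] x 0.367 0.445 zmax 1.487
steel [294 211  13  27 162] [ 0.4198 -0.1293  0.0337] x 0.367 0.462 zmax 1.487
192 ...................
[... 1384 characters left out ...]
 ..........ooo..oo................ 0.419
225 ..........ooo..oo................ 0.415
226 ..........ooo..oo................ 0.412
227 ..........ooo.ooo................ 0.408
228 ..........ooo.ooo................ 0.405
229 ..........ooo.ooo................ 0.402
230 ..........ooo.ooo................ 0.399
231 ..........ooo.ooo................ 0.395
232 .........ooo..ooo................ 0.392
233 .........ooo..ooo................ 0.389
234 .........oo....oo................ 0.385
235 .........ooo..ooo................ 0.382
236 ..........oo..ooo................ 0.379
237 ...........o..oo................. 0.375
238 ................................. 0.372
239 ................................. 0.369
```

```bash
cat > meas2.py <<'E'
from h import *
import sys
tag=sys.argv[1]
z=np.load(f'pics/{tag}.npz');p=z['p'];d=z['d'];P=cloud('top',d);X,Y,Z=P[...,0],P[...,1],P[...,2];ok=(d>0)&(Z<.2)
hsv=cv2.cvtColor(p,cv2.COLOR_RGB2HSV)
near=lambda x,y,r:ok&(np.hypot(X-x,Y-y)<r)
def fit(name,m,zz):
    m=cv2.morphologyEx(m.astype(np.uint8),cv2.MORPH_CLOSE,np.ones((5,5)))
    cn=max(cv2.findContours(m,0,1)[0],key=len)
    q=np.array([onplane('top',u,v,zz)[:2] for u,v in cn[:,0]],np.float32)
    c,r=cv2.minEnclosingCircle(q); w=m>0
    A=np.c_[2*q,np.ones(len(q))];s=np.linalg.lstsq(A,(q**2).sum(1),rcond=None)[0]
    print(name,'circ',np.round(c,4),'r',round(r,4),'lsq',s[:2].round(4),np.sqrt(s[2]+s[0]**2+s[1]**2).round(4),'cloud',[np.median(t[w]).round(4) for t in(X,Y,Z)],w.sum())
a=near(.62,-.016,.08)
fit('plate',a&(hsv[...,1]<60)&(hsv[...,2]>90),.005)
fit('hub',a&(Z>.03),.036)
b=near(.59,-.17,.08)
fit('post',b&(Z>.06),.08); fit('posttop',b&(Z>.077),.082)
fit('foot',near(.59,-.17,.07)&(Z>.004),.008)
fit('sq',near(.565,-.34,.1)&(Z>.077),.082)
c=near(.45,-.135,.11)
for nm,m in(('hi',c&(Z>.014)),):
    n,l,s,ce=cv2.connectedComponentsWithStats(m.astype(np.uint8))
    for i in range(1,n):
        if s[i,4]>4:
            k=l==i; print(nm,s[i]); 
            for v in np.unique(np.nonzero(k)[0])[::3]:
                uu=np.nonzero(k[v])[0]; print(v,uu.min(),uu.max(),onplane('top',uu.mean(),v,.024).round(4),Z[v,uu].round(3))
print('ring',onplane('top',298.0,234.3,.006).round(4),'pin',onplane('top',299.4,216.5,.01).round(4))
E
python3 meas2.py top0; python3 -c "
from h import *
z=np.load('pics/scene0.npz');c=z['p'][205:285,180:350];cv2.imwrite('pics/crop1.png',cv2.resize(c,None,fx=4.5,fy=4.5,interpolation=cv2.INTER_CUBIC)[:,:,::-1])"
```

```text
plate circ [ 0.7037 -0.0078] r 0.0765 lsq [ 0.6845 -0.0092] 0.0485 cloud [np.float64(0.6239), np.float64(-0.0171), np.float64(0.0056)] 1042
hub circ [ 0.6949 -0.0075] r 0.0767 lsq [ 0.6857 -0.0091] 0.047 cloud [np.float64(0.658), np.float64(-0.0159), np.float64(0.1931)] 314
post circ [ 0.5935 -0.1757] r 0.0103 lsq [ 0.5939 -0.1744] 0.009 cloud [np.float64(0.5939), np.float64(-0.1744), np.float64(0.0795)] 34
posttop circ [ 0.5948 -0.1739] r 0.0095 lsq [ 0.5946 -0.1745] 0.0084 cloud [np.float64(0.5959), np.float64(-0.1752), np.float64(0.0797)] 31
foot circ [ 0.5896 -0.17  ] r 0.0695 lsq [ 0.5915 -0.1728] 0.0618 cloud [np.float64(0.5903), np.float64(-0.1723), np.float64(0.0073)] 1090
sq circ [ 0.5687 -0.3438] r 0.0087 lsq [ 0.5685 -0.3443] 0.0071 cloud [np.float64(0.5687), np.float64(-0.345), np.float64(0.0812)] 22
hi [293 194   3  18  31]
194 293 293 [ 0.5168 -0.1087  0.024 ] [0.023]
197 293 294 [ 0.5069 -0.1106  0.024 ] [0.021 0.029]
200 293 294 [ 0.4969 -0.1108  0.024 ] [0.025 0.023]
203 293 294 [ 0.4869 -0.1111  0.024 ] [0.017 0.023]
206 293 294 [ 0.4769 -0.1113  0.024 ] [0.021 0.022]
209 294 295 [ 0.4671 -0.1149  0.024 ] [0.022 0.019]
hi [305 196   6  17  35]
196 309 310 [ 0.5116 -0.1636  0.024 ] [0.018 0.025]
199 309 310 [ 0.5016 -0.1638  0.024 ] [0.028 0.021]
202 308 309 [ 0.4916 -0.1607  0.024 ] [0.028 0.021]
205 307 308 [ 0.4815 -0.1576  0.024 ] [0.015 0.025]
208 306 307 [ 0.4715 -0.1545  0.024 ] [0.025 0.022]
211 305 306 [ 0.4614 -0.1514  0.024 ] [0.024 0.024]
hi [295 214   8   7  20]
214 295 295 [ 0.4506 -0.1169  0.024 ] [0.015]
217 297 302 [ 0.4411 -0.132   0.024 ] [0.016 0.017 0.018 0.026 0.015 0.015]
220 300 300 [ 0.4312 -0.1339  0.024 ] [0.015]
ring [ 0.3841 -0.1292  0.006 ] pin [ 0.4434 -0.1323  0.01  ]
```

View pics/crop1.png

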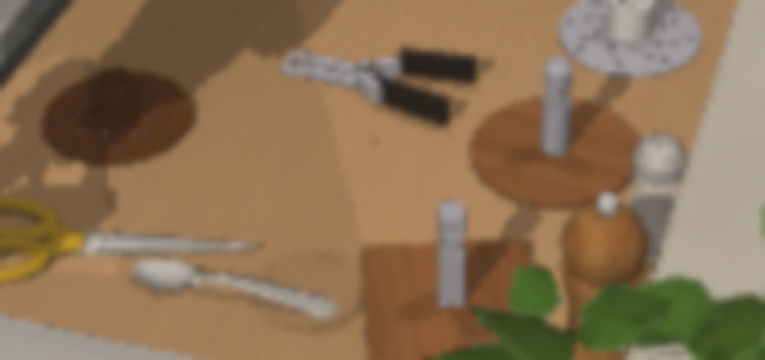

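The scene view agrees with the top view: round stand and post, square stand, disc hub up, clip with black handles, brown decoy on the left. Something at z≈0.19 shows up just behind the disc, so I'll check the clearance there and fit the hub within a tighter mask.

Run:
```python
from h import *
z=np.load('pics/top0.npz');p=z['p'];d=z['d'];P=cloud('top',d)
for u in(240,266,290,313,345):
    print(u,[tuple(P[v,u].round(3)) for v in range(104,152,4)])
Q=cloud('scene',np.load('pics/scene0.npz')['d'])
X,Y,Z=P[...,0],P[...,1],P[...,2]
m=(d>0)&(np.hypot(X-.62,Y+.017)<.045)&(Z<.06)
for lo in(.02,.028,.032):
    k=m&(Z>lo); k=cv2.morphologyEx(k.astype(np.uint8),3,np.ones((5,5)))
    cn=max(cv2.findContours(k,0,1)[0],key=len)
    q=np.array([onplane('top',a,b,.036)[:2] for a,b in cn[:,0]],np.float32); c,r=cv2.minEnclosingCircle(q); print(lo,np.round(c,4),r,q.mean(0),k.sum())
hsv=cv2.cvtColor(p,cv2.COLOR_RGB2HSV)
k=((d>0)&(np.hypot(X-.62,Y+.017)<.068)&(Z<.06)&(hsv[...,1]<50)&(hsv[...,2]>80)).astype(np.uint8)
k=cv2.morphologyEx(k,3,np.ones((5,5)));cn=max(cv2.findContours(k,0,1)[0],key=len)
q=np.array([onplane('top',a,b,.005)[:2] for a,b in cn[:,0]],np.float32); print('plate',cv2.minEnclosingCircle(q),cv2.fitEllipse(q))
# anything tall near work, scene cam
m=(Q[...,2]>.1)&(Q[...,2]<.6)&(Q[...,0]>.4)&(Q[...,0]<.75)&(Q[...,1]>-.3)&(Q[...,1]<.25)
v,u=np.nonzero(m); print(len(v)); 
q=Q[m]; 
for y0 in np.arange(-.3,.25,.05):
    s=q[(q[:,1]>=y0)&(q[:,1]<y0+.05)]
    if len(s): print(round(y0,2),len(s),s.min(0).round(3),s.max(0).round(3))
```

```text
240 [(np.float64(0.665), np.float64(0.028), np.float64(0.517)), (np.float64(0.662), np.float64(0.03), np.float64(0.5)), (np.float64(0.657), np.float64(0.031), np.float64(0.482)), (np.float64(0.654), np.float64(0.033), np.float64(0.462)), (np.float64(0.653), np.float64(0.036), np.float64(0.428)), (np.float64(0.669), np.float64(0.045), np.float64(0.328)), (np.float64(0.666), np.float64(0.048), np.float64(0.299)), (np.float64(0.66), np.float64(0.049), np.float64(0.278)), (np.float64(0.655), np.float64(0.052), np.float64(0.248)), (np.float64(0.654), np.float64(0.056), np.float64(0.2)), (np.float64(0.685), np.float64(0.075), np.float64(0.003)), (np.float64(0.671), np.float64(0.074), np.float64(0.004))]
266 [(np.float64(0.662), np.float64(-0.031), np.float64(0.535)), (np.float64(0.66), np.float64(-0.03), np.float64(0.509)), (np.float64(0.66), np.float64(-0.029), np.float64(0.479)), (np.float64(0.66), np.float64(-0.028), np.float64(0.446)), (np.float64(0.658), np.float64(-0.027), np.float64(0.417)), (np.float64(0.655), np.float64(-0.026), np.float64(0.389)), (np.float64(0.655), np.float64(-
[... 2151 characters left out ...]
0.713), np.float64(-0.26), np.float64(0.145)), (np.float64(0.732), np.float64(-0.279), np.float64(0.019)), (np.float64(0.724), np.float64(-0.282), np.float64(-0.005)), (np.float64(0.708), np.float64(-0.281), np.float64(0.005)), (np.float64(0.695), np.float64(-0.282), np.float64(-0.001)), (np.float64(0.682), np.float64(-0.283), np.float64(-0.003))]Traceback (most recent call last):
  File "<stdin>", line 11, in <module>
  File "h.py", line 10, in onplane
    o,r=ray(n,u,v); return o+r*(z-o[2])/r[2]
        ~~~^^^^^^^
  File "h.py", line 6, in ray
    m=manip.camera_model(n);K=np.array(m['camera_matrix']);T=np.array(m['world_from_camera'])
ValueError: time passes only in moves, steps and waits
```

```bash
cat > h.py <<'E'
from station import manip
import numpy as np, cv2, functools
@functools.lru_cache
def cam(n):
    m=manip.camera_model(n); return np.array(m['camera_matrix']),np.array(m['world_from_camera'])
def grab(n,tag):
    p,d=manip.get_image(n); cv2.imwrite(f'pics/{tag}.png',p[:,:,::-1]); np.savez(f'pics/{tag}.npz',p=p,d=d); return p,d
def load(tag):
    z=np.load(f'pics/{tag}.npz'); return z['p'],z['d']
def onplane(n,u,v,z):
    K,T=cam(n); c=np.linalg.inv(K)@np.array([u,v,1.]); r=T[:3,:3]@np.array([c[0],-c[1],-c[2]])
    return T[:3,3]+r*(z-T[2,3])/r[2]
def cloud(n,d):
    K,T=cam(n); v,u=np.mgrid[0:d.shape[0],0:d.shape[1]]
    return np.stack([(u-K[0,2])/K[0,0]*d,-(v-K[1,2])/K[1,1]*d,-d],-1)@T[:3,:3].T+T[:3,3]
def circ(name,n,m,zz):
    m=cv2.morphologyEx(m.astype(np.uint8),cv2.MORPH_CLOSE,np.ones((5,5)))
    cn=max(cv2.findContours(m,0,1)[0],key=len)
    q=np.array([onplane(n,u,v,zz)[:2] for u,v in cn[:,0]],np.float32); c,r=cv2.minEnclosingCircle(q)
    v,u=m.nonzero(); print(name,n,'enc',np.round(c,4),round(r,4),'centroid',onplane(n,u.mean(),v.mean(),zz)[:2].round(4),'px',u.mean().round(1),v.mean().round(1),m.sum())
E
python3 - <<'E'
from h import *
for n in('top','scene'):
    p,d=load(n+'0');P=cloud(n,d);X,Y,Z=P[...,0],P[...,1],P[...,2];hsv=cv2.cvtColor(p,cv2.COLOR_RGB2HSV)
    ok=(d>0)&(Z<.1)
    N=lambda x,y,r:ok&(np.hypot(X-x,Y-y)<r)
    circ('hub>.028',n,N(.62,-.017,.04)&(Z>.028),.036)
    circ('plate',n,N(.62,-.017,.068)&(hsv[...,1]<50)&(hsv[...,2]>80),.005)
    circ('posttop',n,N(.594,-.174,.03)&(Z>.074),.081)
    circ('foot',n,N(.592,-.173,.068)&(Z>.004),.008)
    circ('sqtop',n,N(.5685,-.3445,.03)&(Z>.074),.081)
    m=(d>0)&(Z>.05)&(Z<.7)&(np.hypot(X-.38,Y-.11)<.16); print('mug tree max',P[m].max(0),P[m].min(0), P[m][P[m][:,2].argmax()])
E
```

```text
hub>.028 top enc [ 0.6138 -0.0156] 0.0169 centroid [ 0.6145 -0.0149] px 265.5 163.5 58
plate top enc [ 0.6159 -0.0156] 0.0562 centroid [ 0.6156 -0.0157] px 266.1 164.7 855
posttop top enc [ 0.5949 -0.1739] 0.0095 centroid [ 0.5945 -0.1744] px 314.6 168.6 30
foot top enc [ 0.5924 -0.1725] 0.0658 centroid [ 0.5932 -0.1735] px 312.7 172.4 1036
sqtop top enc [ 0.5671 -0.3441] 0.0095 centroid [ 0.568  -0.3442] px 367.6 178.3 26
mug tree max [0.47830978 0.22750478 0.39090688] [ 0.22017179 -0.01586328  0.05182752] [0.2296951  0.05631937 0.39090688]
hub>.028 scene enc [ 0.6203 -0.0247] 0.023 centroid [ 0.6179 -0.0231] px 319.9 205.0 58
plate scene enc [ 0.6137 -0.0167] 0.0598 centroid [ 0.6179 -0.0206] px 319.6 212.0 475
posttop scene enc [ 0.6001 -0.1837] 0.0125 centroid [ 0.599  -0.1834] px 303.7 219.9 26
foot scene enc [ 0.5931 -0.1564] 0.0848 centroid [ 0.597  -0.1758] px 302.9 237.0 771
sqtop scene enc [ 0.5715 -0.3522] 0.0128 centroid [ 0.5719 -0.3516] px 279.7 252.4 33
mug tree max [0.48407688 0.23059214 0.4694652 ] [ 0.22087527 -0.02271313  0.07970561] [0.22704861 0.06373962 0.4694652 ]
```

step_arm(
  plan=[
    {"slide": [0.02, 0.04, 0.03], "rotation": [0, 0, -2]},
    {"slide": [0.04, 0.08, 0.06], "rotation": [0, 0, -4]},
    {"slide": [0.06, 0.12, 0.07], "rotation": [0, 0, -6]},
    {"slide": [0.08, 0.16, 0.08], "rotation": [0, 0, -8]},
    {"slide": [0.1, 0.2, 0.087], "rotation": [0, 0, -10]},
    {"slide": [0.12, 0.24, 0.087], "rotation": [0, 0, -12]},
    {"slide": [0.14, 0.28, 0.087], "rotation": [0, 0, -13.4]},
    {"slide": [0.16, 0.32, 0.087], "rotation": [0, 0, -13.4]},
  ],
  grip=1,
)

```text
time: 0.9
position: [0.3225, -0.3592, 0.3009]
ee_rot: [1.0, -0.001, 0.0, 0.0]
force: [1.1, -0.8, -0.4]
opening: 0.091
finger_force: 0.0
```

step_arm(
  plan=[
    {"slide": [0.03, 0.038, 0], "rotation": [0, -2, 0]},
    {"slide": [0.06, 0.076, 0], "rotation": [0, -5, 0]},
    {"slide": [0.09, 0.114, 0], "rotation": [0, -8, 0]},
    {"slide": [0.12, 0.152, 0], "rotation": [0, -11, 0]},
    {"slide": [0.15, 0.19, 0], "rotation": [0, -14, 0]},
    {"slide": [0.18, 0.228, 0], "rotation": [0, -16, 0]},
    {"slide": [0.2, 0.27, 0], "rotation": [0, -18, 0]},
    {"slide": [0.21, 0.315, 0], "rotation": [0, -18, 0]},
  ],
)

```text
time: 1.7
position: [0.5326, -0.0442, 0.3007]
ee_rot: [0.988, -0.0, 0.157, -0.0]
force: [0.7, -0.3, 0.9]
opening: 0.0914
finger_force: 0.0
```

step_arm(
  plan=[
    {"slide": [0.01, 0.01, -0.035], "rotation": [0, 0, 0]},
    {"slide": [0.02, 0.02, -0.07], "rotation": [0, 0, 0]},
    {"slide": [0.03, 0.0287, -0.105], "rotation": [0, 0, 0]},
    {"slide": [0.04, 0.0287, -0.14], "rotation": [0, 0, 0]},
    {"slide": [0.052, 0.0287, -0.175], "rotation": [0, 0, 0]},
    {"slide": [0.064, 0.0287, -0.205], "rotation": [0, 0, 0]},
    {"slide": [0.072, 0.0287, -0.23], "rotation": [0, 0, 0]},
    {"slide": [0.075, 0.0287, -0.24], "rotation": [0, 0, 0]},
  ],
)

```text
time: 2.5
position: [0.6063, -0.0171, 0.0583]
ee_rot: [0.988, -0.0, 0.155, -0.0]
force: [-0.6, 0.1, 0.3]
opening: 0.091
finger_force: 0.0
```

Run:
```python
from h import *
o=manip.get_obs();print(o['position'],o['force'],o['joints'])
p,d=grab('scene','scene1'); grab('top','top1')
c=p[150:270,240:400];cv2.imwrite('pics/crop2.png',cv2.resize(c,None,fx=4.5,fy=4.5,interpolation=cv2.INTER_CUBIC)[:,:,::-1])
```

```text
[ 0.60633292 -0.01714523  0.05834435] [-0.57929274  0.05546659  0.31929475] [-0.07728123  0.38249661  2.13696069  0.07763014  0.31297892  1.4233905 ]
```

View pics/crop2.png

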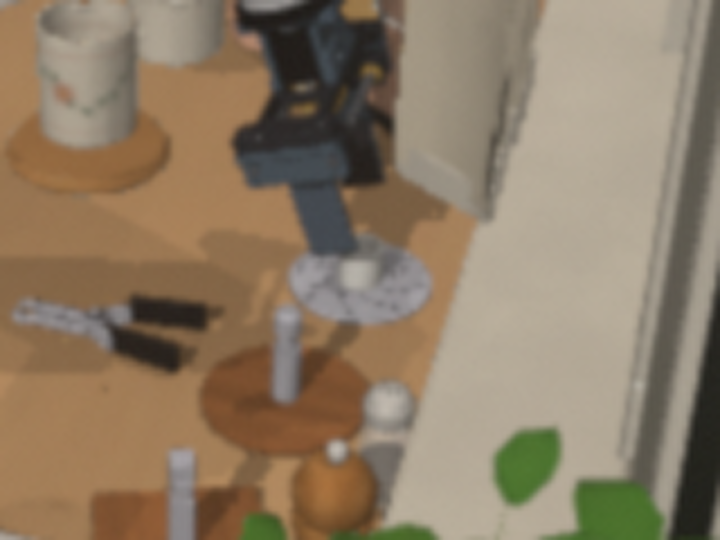

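The picture shows the open fingers straddling the hub at crop (358,270), with the gripper body just clear of the curtain hem at crop (440,190). Joint 5 is at its lower limit, so I'll ease the tilt by 4° on the way down.

step_arm(
  plan=[
    {"slide": [0.001, 0, 0], "rotation": [0, 2, 0]},
    {"slide": [0.002, 0, -0.005], "rotation": [0, 4, 0]},
    {"slide": [0.004, 0, -0.012], "rotation": [0, 4, 0]},
    {"slide": [0.006, 0, -0.019], "rotation": [0, 4, 0]},
    {"slide": [0.009, 0, -0.026], "rotation": [0, 4, 0]},
    {"slide": [0.009, 0, -0.03], "rotation": [0, 4, 0]},
    {"slide": [0.009, 0, -0.03], "rotation": [0, 4, 0]},
    {"slide": [0.009, 0, -0.03], "rotation": [0, 4, 0]},
  ],
)

```text
time: 3.4
position: [0.616, -0.0173, 0.0308]
ee_rot: [0.993, -0.0, 0.122, -0.0]
force: [1.0, -0.1, 0.3]
opening: 0.0913
finger_force: 0.0
```

Run:
```python
from h import *
o=manip.get_obs();print(o['position'],o['ee_rot'],o['force'],o['joints'])
```

```text
[ 0.61596465 -0.01726087  0.03078785] [ 9.92562758e-01 -5.93895103e-05  1.21733998e-01 -3.17262964e-05] [ 0.98857983 -0.11423457  0.33520329] [-0.07361624  0.45614947  2.08285139  0.05067012  0.3595799   1.45204546]
```

step_arm(
  plan=[
    {"slide": [0.001, 0.002, -0.005], "rotation": [0, 0, 0]},
    {"slide": [0.001, 0.002, -0.01], "rotation": [0, 0, 0]},
    {"slide": [0.001, 0.002, -0.014], "rotation": [0, 0, 0]},
    {"slide": [0.001, 0.002, -0.014], "rotation": [0, 0, 0]},
    {"slide": [0.001, 0.002, -0.014], "rotation": [0, 0, 0]},
    {"slide": [0.001, 0.002, -0.014], "rotation": [0, 0, 0]},
    {"slide": [0.001, 0.002, -0.014], "rotation": [0, 0, 0]},
    {"slide": [0.001, 0.002, -0.014], "rotation": [0, 0, 0]},
  ],
)

```text
time: 4.2
position: [0.6173, -0.0153, 0.0171]
ee_rot: [0.993, -0.0, 0.122, -0.0]
force: [-0.3, -0.3, 1.2]
opening: 0.0914
finger_force: 0.0
```

step_arm(
  plan=[
    {"slide": [0, 0, 0], "rotation": [0, 0, 0]},
    {"slide": [0, 0, 0], "rotation": [0, 0, 0]},
    {"slide": [0, 0, 0], "rotation": [0, 0, 0]},
    {"slide": [0, 0, 0], "rotation": [0, 0, 0]},
    {"slide": [0, 0, 0], "rotation": [0, 0, 0]},
    {"slide": [0, 0, 0], "rotation": [0, 0, 0]},
    {"slide": [0, 0, 0], "rotation": [0, 0, 0]},
    {"slide": [0, 0, 0], "rotation": [0, 0, 0]},
  ],
  grip=0,
  grip_force=25,
)

```text
time: 5.0
position: [0.6172, -0.0153, 0.0169]
ee_rot: [0.993, -0.0, 0.122, -0.0]
force: [-0.7, -0.7, 0.1]
opening: 0.0326
finger_force: 25.0
```

step_arm(
  plan=[
    {"slide": [0, 0, 0.015], "rotation": [0, 0, 0]},
    {"slide": [-0.01, 0, 0.04], "rotation": [0, 0, 0]},
    {"slide": [-0.02, 0, 0.075], "rotation": [0, 0, 0]},
    {"slide": [-0.021, -0.02, 0.11], "rotation": [0, 0, 0]},
    {"slide": [-0.021, -0.06, 0.12], "rotation": [0, 0, 0]},
    {"slide": [-0.021, -0.1, 0.12], "rotation": [0, 0, 0]},
    {"slide": [-0.021, -0.135, 0.12], "rotation": [0, 0, 0]},
    {"slide": [-0.021, -0.1585, 0.12], "rotation": [0, 0, 0]},
  ],
)

```text
time: 5.8
position: [0.5961, -0.1759, 0.1383]
ee_rot: [0.992, -0.0, 0.122, 0.0]
force: [-0.2, 0.8, -1.2]
opening: 0.0328
finger_force: 25.0
```

step_arm(
  plan=[
    {"slide": [0, 0, -0.005], "rotation": [0, 0, 0]},
    {"slide": [0, 0, -0.01], "rotation": [0, 0, 0]},
    {"slide": [0, 0, -0.01], "rotation": [0, 0, 0]},
    {"slide": [0, 0, -0.01], "rotation": [0, 0, 0]},
    {"slide": [0, 0, -0.01], "rotation": [0, 0, 0]},
    {"slide": [0, 0, -0.01], "rotation": [0, 0, 0]},
    {"slide": [0, 0, -0.01], "rotation": [0, 0, 0]},
    {"slide": [0, 0, -0.01], "rotation": [0, 0, 0]},
  ],
)

```text
time: 6.6
position: [0.5963, -0.1737, 0.127]
ee_rot: [0.993, 0.0, 0.122, 0.0]
force: [0.3, 0.3, -0.8]
opening: 0.0326
finger_force: 25.0
```

Run:
```python
from h import *
o=manip.get_obs();print(o['position'],o['force'],o['opening'],o['joints'])
im=[]
for n in('scene','top'):
    p,d=grab(n,n+'2')
    c=p[160:250,240:360] if n=='scene' else p[110:200,270:390]
    im.append(cv2.resize(c,None,fx=3.3,fy=3.3,interpolation=cv2.INTER_CUBIC)[:,:,::-1])
    P=cloud(n,d);hsv=cv2.cvtColor(p,cv2.COLOR_RGB2HSV)
    # plate: pts at z .10-.13 near, light
    m=(d>0)&(P[...,2]>.10)&(P[...,2]<.17)&(np.hypot(P[...,0]-.594,P[...,1]+.174)<.07)&(hsv[...,1]<60)&(hsv[...,2]>90)
    print(n,m.sum(),P[m].min(0).round(4),P[m].max(0).round(4),np.median(P[m],0).round(4))
    q=P[m];q=q[q[:,2]<.134]
    if len(q)>10:
        A=np.c_[q[:,:2]-[.594,-.174],np.ones(len(q))];print('plane',np.linalg.lstsq(A,q[:,2],rcond=None)[0].round(3),len(q))
cv2.imwrite('pics/crop3.png',np.hstack(im))
```

```text
[ 0.59625241 -0.17367113  0.12703187] [ 0.27565957  0.291876   -0.76753852] 0.03263797879837148 [-0.35769176  0.29732538  2.06046662  0.16021976  0.56002815  1.08671068]
scene 481 [ 0.5427 -0.2286  0.1093] [ 0.6503 -0.1222  0.1521] [ 0.6073 -0.1891  0.1153]
plane [-0.002  0.006  0.116] 460
top 30 [ 0.6277 -0.2098  0.1082] [ 0.6455 -0.1317  0.1199] [ 0.6374 -0.1908  0.1143]
plane [ 0.137 -0.002  0.108] 30
```

View pics/crop3.png

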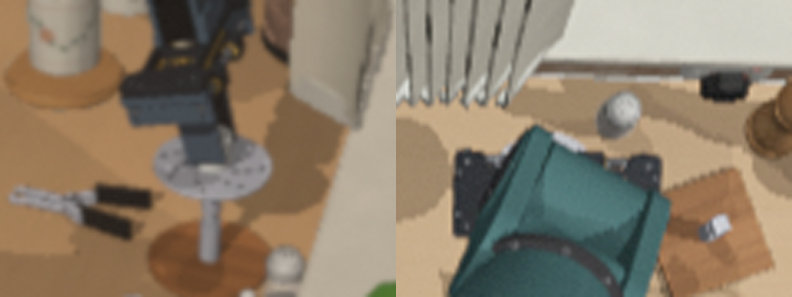

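The disc is held level over the round post. The scene crop shows the plate at (212,165) and the post below it at (210,230), and the plane fit is flat. I'll check the disc-to-post offset in the scene camera.

Run:
```python
from h import *
def ell(tag,zlo,zhi,c,zz,sat):
    p,d=load(tag);P=cloud('scene',d);hsv=cv2.cvtColor(p,cv2.COLOR_RGB2HSV)
    m=(d>0)&(P[...,2]>zlo)&(P[...,2]<zhi)&(np.hypot(P[...,0]-c[0],P[...,1]-c[1])<.075)
    if sat: m&=(hsv[...,1]<60)&(hsv[...,2]>80)
    q=P[m][:,:2]; h=cv2.convexHull(q.astype(np.float32)); 
    (e,ax,_)=cv2.fitEllipse(h); print(tag,m.sum(),'ell',np.round(e,4),np.round(ax,4),'mec',np.round(cv2.minEnclosingCircle(h)[0],4),'ext mid',((q.min(0)+q.max(0))/2).round(4))
ell('scene0',-.003,.045,(.615,-.0155),0,1)
ell('scene2',.109,.125,(.594,-.174),0,1)
ell('scene0',.004,.02,(.594,-.174),0,0)
```

```text
scene0 485 ell [ 0.6167 -0.0183] [0.1082 0.1131] mec [ 0.6157 -0.019 ] ext mid [ 0.6173 -0.0215]
scene2 450 ell [ 0.597  -0.1752] [0.1068 0.1081] mec [ 0.5967 -0.1755] ext mid [ 0.5965 -0.1754]
scene0 651 ell [ 0.5911 -0.1745] [0.1322 0.1326] mec [ 0.59   -0.1731] ext mid [ 0.5901 -0.1729]
```

step_arm(
  plan=[
    {"slide": [0, 0, -0.01], "rotation": [0, 0, 0]},
    {"slide": [0, 0, -0.02], "rotation": [0, 0, 0]},
    {"slide": [0, 0, -0.026], "rotation": [0, 0, 0]},
    {"slide": [0, 0, -0.03], "rotation": [0, 0, 0]},
    {"slide": [0, 0, -0.034], "rotation": [0, 0, 0]},
    {"slide": [0, 0, -0.038], "rotation": [0, 0, 0]},
    {"slide": [0, 0, -0.042], "rotation": [0, 0, 0]},
    {"slide": [0, 0, -0.042], "rotation": [0, 0, 0]},
  ],
)

```text
time: 7.5
position: [0.5964, -0.174, 0.0847]
ee_rot: [0.993, -0.0, 0.122, 0.0]
force: [4.6, -4.5, -4.6]
opening: 0.0325
finger_force: 25.0
```

step_arm(
  plan=[
    {"slide": [0.001, -0.001, 0], "rotation": [0, 0, 0]},
    {"slide": [0.001, -0.001, 0], "rotation": [0, 0, 0]},
    {"slide": [0.001, -0.001, 0], "rotation": [0, 0, 0]},
    {"slide": [0.001, -0.001, 0], "rotation": [0, 0, 0]},
    {"slide": [0.001, -0.001, 0], "rotation": [0, 0, 0]},
    {"slide": [0.001, -0.001, 0], "rotation": [0, 0, 0]},
    {"slide": [0.001, -0.001, 0], "rotation": [0, 0, 0]},
    {"slide": [0.001, -0.001, 0], "rotation": [0, 0, 0]},
  ],
)

```text
time: 8.3
position: [0.5972, -0.1747, 0.0849]
ee_rot: [0.993, 0.0, 0.122, -0.0]
force: [0.1, -0.4, -1.2]
opening: 0.0325
finger_force: 25.0
```

step_arm(
  plan=[
    {"slide": [0.0007, -0.0007, -0.006], "rotation": [0, 0, 0]},
    {"slide": [0.0007, -0.0007, -0.012], "rotation": [0, 0, 0]},
    {"slide": [0.0007, -0.0007, -0.018], "rotation": [0, 0, 0]},
    {"slide": [0.0007, -0.0007, -0.024], "rotation": [0, 0, 0]},
    {"slide": [0.0007, -0.0007, -0.03], "rotation": [0, 0, 0]},
    {"slide": [0.0007, -0.0007, -0.036], "rotation": [0, 0, 0]},
    {"slide": [0.0007, -0.0007, -0.042], "rotation": [0, 0, 0]},
    {"slide": [0.0007, -0.0007, -0.046], "rotation": [0, 0, 0]},
  ],
)

```text
time: 9.1
position: [0.5977, -0.1754, 0.0382]
ee_rot: [0.993, -0.0, 0.122, -0.0]
force: [0.3, 0.1, -1.5]
opening: 0.0329
finger_force: 25.0
```

step_arm(
  plan=[
    {"slide": [0, 0, -0.004], "rotation": [0, 0, 0]},
    {"slide": [0, 0, -0.008], "rotation": [0, 0, 0]},
    {"slide": [0, 0, -0.01], "rotation": [0, 0, 0]},
    {"slide": [0, 0, -0.012], "rotation": [0, 0, 0]},
    {"slide": [0, 0, -0.0125], "rotation": [0, 0, 0]},
    {"slide": [0, 0, -0.0125], "rotation": [0, 0, 0]},
    {"slide": [0, 0, -0.0125], "rotation": [0, 0, 0]},
    {"slide": [0, 0, -0.0125], "rotation": [0, 0, 0]},
  ],
)

```text
time: 9.9
position: [0.598, -0.1755, 0.0266]
ee_rot: [0.993, -0.0, 0.122, 0.0]
force: [0.2, -0.8, -2.1]
opening: 0.0327
finger_force: 25.0
```

step_arm(
  plan=[
    {"slide": [0, 0, 0], "rotation": [0, 0, 0]},
    {"slide": [0, 0, 0], "rotation": [0, 0, 0]},
    {"slide": [0, 0, 0], "rotation": [0, 0, 0]},
    {"slide": [0, 0, 0], "rotation": [0, 0, 0]},
    {"slide": [0, 0, 0], "rotation": [0, 0, 0]},
    {"slide": [0, 0, 0], "rotation": [0, 0, 0]},
    {"slide": [0, 0, 0], "rotation": [0, 0, 0]},
    {"slide": [0, 0, 0], "rotation": [0, 0, 0]},
  ],
  grip=1,
)

```text
time: 10.7
position: [0.5978, -0.1755, 0.0264]
ee_rot: [0.993, -0.0, 0.122, -0.0]
force: [-0.5, 0.1, -0.5]
opening: 0.0908
finger_force: 0.0
```

step_arm(
  plan=[
    {"slide": [0, 0, 0.03], "rotation": [0, 0, 0]},
    {"slide": [-0.005, 0, 0.07], "rotation": [0, 0, 0]},
    {"slide": [-0.015, 0, 0.11], "rotation": [0, 4, 0]},
    {"slide": [-0.04, 0.01, 0.124], "rotation": [0, 7, 0]},
    {"slide": [-0.07, 0.02, 0.124], "rotation": [0, 10, 0]},
    {"slide": [-0.1, 0.035, 0.124], "rotation": [0, 14, 0]},
    {"slide": [-0.108, 0.04, 0.124], "rotation": [0, 14, 0]},
    {"slide": [-0.108, 0.04, 0.124], "rotation": [0, 14, 0]},
  ],
)

```text
time: 11.5
position: [0.4898, -0.1351, 0.1504]
ee_rot: [1.0, 0.0, 0.001, -0.0]
force: [0.9, -0.4, -0.3]
opening: 0.0914
finger_force: 0.0
```

Run:
```python
from h import *
o=manip.get_obs();print(o['position'],o['ee_rot'],o['joints'])
p,d=grab('scene','scene3');P=cloud('scene',d);hsv=cv2.cvtColor(p,cv2.COLOR_RGB2HSV)
m=(d>0)&(P[...,2]>.003)&(P[...,2]<.025)&(np.hypot(P[...,0]-.594,P[...,1]+.174)<.075)&(hsv[...,1]<60)&(hsv[...,2]>80)
q=P[m];h=cv2.convexHull(q[:,:2].astype(np.float32));print(m.sum(),cv2.fitEllipse(h))
A=np.c_[q[:,:2]-[.594,-.174],np.ones(len(q))];print('plane',np.linalg.lstsq(A,q[:,2],rcond=None)[0].round(4))
cv2.imwrite('pics/crop4.png',cv2.resize(p[160:280,210:370],None,fx=4.5,fy=4.5,interpolation=cv2.INTER_CUBIC)[:,:,::-1])
```

```text
[ 0.489755   -0.13507152  0.15038757] [ 9.99999581e-01  2.74952673e-04  8.69059119e-04 -8.58440943e-05] [-3.15355111e-01  1.70160228e-01  2.15030357e+00  9.61578233e-04
  8.19530125e-01  1.25423553e+00]
509 ((0.5985551476478577, -0.17637145519256592), (0.10969182103872299, 0.11110495030879974), 63.06270217895508)
plane [-0.0012  0.0024  0.0133]
```

View pics/crop4.png

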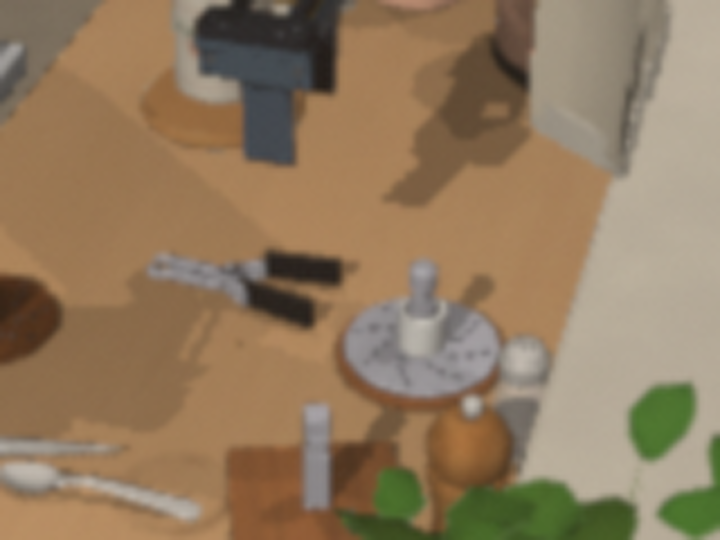

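The disc lies flat on the round foot with its hub round the post at crop (422,320), and the plane fit shows no tilt. The clip lies undisturbed at crop (245,285). Now I'll go down over the handles.

step_arm(
  plan=[
    {"slide": [0, 0, -0.03], "rotation": [0, 0, -2]},
    {"slide": [0, 0, -0.07], "rotation": [0, 0, -3.4]},
    {"slide": [0, 0, -0.1], "rotation": [0, 0, -3.4]},
    {"slide": [0, 0, -0.12], "rotation": [0, 0, -3.4]},
    {"slide": [0, 0, -0.135], "rotation": [0, 0, -3.4]},
    {"slide": [0, 0, -0.142], "rotation": [0, 0, -3.4]},
    {"slide": [0, 0, -0.145], "rotation": [0, 0, -3.4]},
    {"slide": [0, 0, -0.145], "rotation": [0, 0, -3.4]},
  ],
)

```text
time: 12.35
position: [0.4904, -0.1358, 0.0055]
ee_rot: [1.0, -0.03, 0.0, 0.0]
force: [0.0, 0.4, 1.0]
opening: 0.0912
finger_force: 0.0
```

step_arm(
  plan=[
    {"slide": [0, 0, -0.001], "rotation": [0, 0, 0]},
    {"slide": [0, 0, -0.001], "rotation": [0, 0, 0]},
    {"slide": [0, 0, -0.001], "rotation": [0, 0, 0]},
    {"slide": [0, 0, -0.001], "rotation": [0, 0, 0]},
    {"slide": [0, 0, -0.001], "rotation": [0, 0, 0]},
    {"slide": [0, 0, -0.001], "rotation": [0, 0, 0]},
    {"slide": [0, 0, -0.001], "rotation": [0, 0, 0]},
    {"slide": [0, 0, -0.001], "rotation": [0, 0, 0]},
  ],
  grip=0,
  grip_force=30,
)

```text
time: 13.15
position: [0.4904, -0.1356, 0.0047]
ee_rot: [1.0, -0.03, 0.0, 0.0]
force: [1.9, -0.8, 5.0]
opening: 0.0353
finger_force: 30.0
```

step_arm(
  plan=[
    {"slide": [0, 0, 0.01], "rotation": [0, 0, 0]},
    {"slide": [0, 0, 0.03], "rotation": [0, 0, 0]},
    {"slide": [0, 0, 0.06], "rotation": [0, 0, 0]},
    {"slide": [0, 0, 0.1], "rotation": [0, 0, 8]},
    {"slide": [0, 0, 0.13], "rotation": [0, 0, 16]},
    {"slide": [0, 0, 0.15], "rotation": [0, 0, 24]},
    {"slide": [0, 0, 0.16], "rotation": [0, 0, 32]},
    {"slide": [0, 0, 0.16], "rotation": [0, 0, 40]},
  ],
)

```text
time: 13.95
position: [0.4903, -0.1356, 0.1665]
ee_rot: [0.949, 0.317, 0.001, 0.001]
force: [0.6, 0.1, -1.6]
opening: 0.0347
finger_force: 30.0
```

Run:
```python
from h import *
o=manip.get_obs();print(o['position'],o['ee_rot'],o['opening'],o['force'],o['joints'])
im=[]
for n in('scene','top'):
    p,d=grab(n,n+'4')
    c=p[140:250,210:340] if n=='scene' else p[150:260,240:370]
    im.append(cv2.resize(c,None,fx=3,fy=3,interpolation=cv2.INTER_CUBIC)[:,:,::-1])
cv2.imwrite('pics/crop5.png',np.hstack(im))
```

```text
[ 0.49026914 -0.13558589  0.1664937 ] [9.48526053e-01 3.16697070e-01 9.18468435e-04 6.69754412e-04] 0.034703811154450405 [ 0.60009845  0.10597883 -1.60373772] [-3.15641356e-01  1.44611512e-01  2.14283591e+00  2.36434148e-05
  8.51871842e-01  6.10648418e-01]
```

View pics/crop5.png

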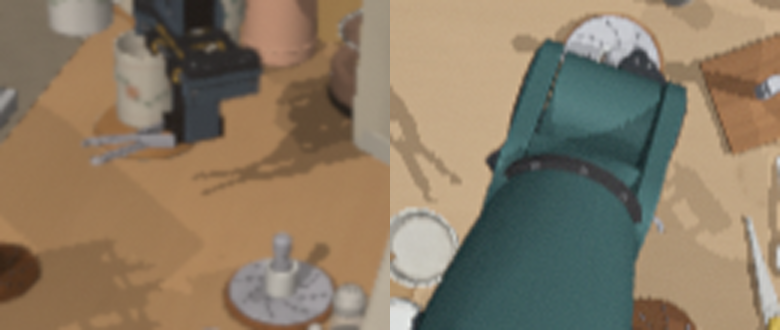

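The clip is held level and spread, with the ring end at scene crop (95,150), and the disc on its stand is undisturbed. Now I'll rotate the ring forward.

step_arm(
  plan=[
    {"slide": [0, 0, 0], "rotation": [0, 0, 8]},
    {"slide": [0, 0, 0], "rotation": [0, 0, 16]},
    {"slide": [0, 0, 0], "rotation": [0, 0, 24]},
    {"slide": [0, 0, 0], "rotation": [0, 0, 32]},
    {"slide": [0, 0, 0], "rotation": [0, 0, 40]},
    {"slide": [0, 0, 0], "rotation": [0, 0, 48]},
    {"slide": [0, 0, 0], "rotation": [0, 0, 54]},
    {"slide": [0, 0, 0], "rotation": [0, 0, 60]},
  ],
)

```text
time: 14.85
position: [0.4893, -0.1353, 0.1641]
ee_rot: [0.665, 0.746, -0.0, -0.001]
force: [-0.4, -0.4, -2.3]
opening: 0.0352
finger_force: 30.0
```

step_arm(
  plan=[
    {"slide": [0, 0, 0], "rotation": [0, 0, 8]},
    {"slide": [0, 0, 0], "rotation": [0, 0, 16]},
    {"slide": [0, 0, -0.005], "rotation": [0, 0, 24]},
    {"slide": [0, 0, -0.01], "rotation": [0, 0, 32]},
    {"slide": [0.004, 0.005, -0.015], "rotation": [0, 0, 40]},
    {"slide": [0.008, 0.01, -0.02], "rotation": [0, 0, 48]},
    {"slide": [0.012, 0.014, -0.02], "rotation": [0, 0, 53.4]},
    {"slide": [0.012, 0.014, -0.02], "rotation": [0, 0, 53.4]},
  ],
)

```text
time: 15.65
position: [0.5016, -0.121, 0.1441]
ee_rot: [0.26, 0.966, 0.0, -0.001]
force: [0.6, -0.3, -1.0]
opening: 0.0347
finger_force: 30.0
```

Run:
```python
from h import *
o=manip.get_obs();print(o['position'],o['ee_rot'],o['opening'],o['force'],o['joints'])
im=[]
for n in('scene','top'):
    p,d=grab(n,n+'5')
    c=p[170:260,230:350] if n=='scene' else p[120:210,250:370]
    im.append(cv2.resize(c,None,fx=3.3,fy=3.3,interpolation=cv2.INTER_CUBIC)[:,:,::-1])
    P=cloud(n,d); m=(d>0)&(P[...,2]>.125)&(P[...,2]<.17)&(np.hypot(P[...,0]-.595,P[...,1]+.175)<.08)
    v,u=m.nonzero(); print(n,m.sum()); 
    for a,b in list(zip(u,v))[::max(1,len(u)//40)]: print(a,b,P[b,a].round(4),p[b,a])
cv2.imwrite('pics/crop6.png',np.hstack(im))
```

```text
[ 0.50162144 -0.12104168  0.14407981] [ 2.59868041e-01  9.65643953e-01  3.90576154e-05 -5.96970654e-04] 0.03471736688265302 [ 0.60187011 -0.296965   -0.97052748] [-2.81972225e-01  1.94104894e-01  2.13587773e+00  7.61672382e-05
  8.12805243e-01 -1.32704976e+00]
scene 168
289 184 [ 0.5351 -0.1256  0.1649] [84 67 50]
289 187 [ 0.5347 -0.1234  0.1526] [101  95  94]
291 188 [ 0.5422 -0.1273  0.1526] [162 144 131]
291 189 [ 0.5441 -0.1343  0.1535] [153 142 139]
291 190 [ 0.5471 -0.1456  0.1572] [135 130 130]
284 191 [ 0.5267 -0.1525  0.154 ] [159 150 146]
290 191 [ 0.545  -0.1496  0.1555] [108 103 103]
282 192 [ 0.52   -0.1514  0.1485] [137 132 135]
286 192 [ 0.5337 -0.1547  0.153 ] [156 148 148]
290 192 [ 0.547  -0.1568  0.1567] [114 110 112]
294 192 [ 0.5568 -0.146   0.1519] [136 114  98]
285 193 [ 0.5301 -0.153   0.1476] [146 141 144]
289 193 [ 0.5452 -0.162   0.1559] [140 136 138]
293 193 [ 0.5552 -0.152   0.1516] [106  99  99]
282 194 [ 0.52   -0.1511  0.141 ] [147 130 119]
287 194 [ 0.537  -0.1546  0.1462] [145 140 142]
291 194 [ 0.549  -0.1519  0.1468] [125 121 122]
295 194 [ 0.5601
[... 1882 characters left out ...]
.1553  0.1452] [186 187 192]
321 167 [ 0.5906 -0.1894  0.14  ] [158 159 163]
322 167 [ 0.5895 -0.1918  0.1466] [186 188 192]
309 168 [ 0.5854 -0.1522  0.1464] [165 166 171]
310 168 [ 0.5859 -0.1554  0.1439] [161 163 166]
322 168 [ 0.5865 -0.1919  0.1462] [190 192 196]
321 169 [ 0.5832 -0.1888  0.1475] [186 187 193]
322 169 [ 0.5844 -0.1925  0.1405] [191 194 198]
318 170 [ 0.5808 -0.1803  0.1411] [180 181 183]
319 170 [ 0.58   -0.1828  0.1471] [194 195 199]
320 170 [ 0.5797 -0.1857  0.1497] [202 204 208]
321 170 [ 0.5812 -0.1895  0.1404] [184 185 191]
318 171 [ 0.5769 -0.1799  0.1466] [134 139 142]
319 171 [ 0.5774 -0.1831  0.1441] [160 163 168]
320 171 [ 0.5777 -0.1863  0.1426] [185 188 192]
```

View pics/crop6.png

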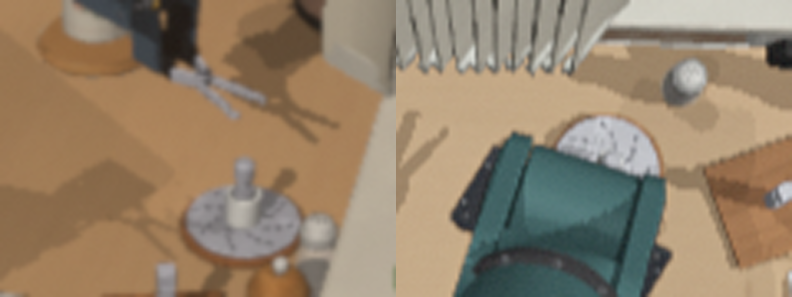

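The spread ring shows beyond the wrist: its halves are at top-image pixels (311,164) and (321,169), and at scene pixels (308,199) and (299,204). I'll fit its centre in the tool frame.

Run:
```python
from h import *
from scipy.spatial.transform import Rotation as R
o=manip.get_obs();t=np.array(o['position']);q=R.from_quat(o['ee_rot']).as_matrix()
print('tool x',q[:,0].round(3),'tool z',q[:,2].round(4))
e=-q[:2,0]; e/=np.linalg.norm(e)
if e[0]<0:e=-e
n=np.array([-e[1],e[0]]);print('e',e)
for c in('top','scene'):
    p,d=load(c+'5');P=cloud(c,d);hsv=cv2.cvtColor(p,cv2.COLOR_RGB2HSV)
    m=(d>0)&(P[...,2]>.128)&(P[...,2]<.165)&(np.hypot(P[...,0]-.595,P[...,1]+.175)<.09)
    v,u=m.nonzero(); W=np.array([onplane(c,a,b,.1454)[:2] for a,b in zip(u,v)])-t[:2]
    s,l=W@e,W@n
    print(c,len(s),'zmed',np.median(P[m][:,2]),'smax',s.max())
    # level: z vs s
    z=P[m][:,2]; A=np.c_[s,l,np.ones(len(s))]; print('slope',np.linalg.lstsq(A,z,rcond=None)[0].round(3))
    for a in np.arange(.06,.125,.004):
        k=(s>=a)&(s<a+.004)
        if k.any(): print(a.round(3),k.sum(),'l',np.sort(l[k]).round(4)[[0,-1]], 'gap',[l[k&(l>0)].min().round(4) if (k&(l>0)).any() else None,l[k&(l<0)].max().round(4) if (k&(l<0)).any() else None])
# shaft/post checks in same views, pretake
```

```text
tool x [-0.863  0.505  0.001] tool z [-7.e-04  2.e-04 -1.e+00]
e [ 0.86337319 -0.50456588]
top 29 zmed 0.1444503079439292 smax 0.11309883882163438
slope [-0.085  0.007  0.153]
0.088 3 l [0.0132 0.0174] gap [np.float64(0.0132), None]
0.092 3 l [-0.0124  0.0164] gap [np.float64(0.0148), np.float64(-0.0124)]
0.096 7 l [-0.0176  0.018 ] gap [np.float64(0.0138), np.float64(-0.0108)]
0.1 5 l [-0.0186  0.0213] gap [np.float64(0.017), np.float64(-0.016)]
0.104 4 l [-0.0196  0.0203] gap [np.float64(0.0187), np.float64(-0.017)]
0.108 6 l [-0.018   0.0193] gap [np.float64(0.0151), np.float64(-0.0138)]
0.112 1 l [0.0167 0.0167] gap [np.float64(0.0167), None]
scene 202 zmed 0.1471321760646484 smax 0.12154669400328115
slope [-0.102  0.127  0.154]
0.06 7 l [-0.011   0.0144] gap [np.float64(0.0059), np.float64(-0.0003)]
0.064 8 l [-0.0149  0.0126] gap [np.float64(0.0019), np.float64(-0.0043)]
0.068 6 l [-0.0166  0.0149] gap [np.float64(0.0064), np.float64(-0.0083)]
0.072 7 l [-0.0144  0.0131] gap [np.float64(0.0024), np.float64(-0.006)]
0.076 7 l [-0.0161  0.0176] gap [np.float64(0.0068), np.float64(-0.0077)]
0.08 5 l [-0.0139  0.0135] gap [np.float64(0.0051), np.float64(-0.0117)]
0.084 7 l [-0.0177  0.018 ] gap [np.float64(0.0073), np.float64(-0.0094)]
0.088 7 l [-0.0194  0.0202] gap [np.float64(0.0055), np.float64(-0.0111)]
0.092 6 l [-0.0172  0.0162] gap [np.float64(0.0078), np.float64(-0.0089)]
0.096 6 l [-0.021   0.0184] gap [np.float64(0.0122), np.float64(-0.0128)]
0.1 5 l [-0.0166  0.0166] gap [np.float64(0.0082), np.float64(-0.0145)]
0.104 6 l [-0.0205  0.021 ] gap [np.float64(0.0126), np.float64(-0.0183)]
0.108 5 l [-0.0243  0.0192] gap [np.float64(0.017), np.float64(-0.0161)]
0.112 5 l [-0.0259  0.0153] gap [np.float64(0.0131), np.float64(-0.0178)]
0.116 5 l [-0.0237  0.0175] gap [np.float64(0.0113), np.float64(-0.0156)]
0.12 2 l [-0.0194  0.0135] gap [np.float64(0.0135), np.float64(-0.0194)]
```

step_arm(
  plan=[
    {"slide": [0.002, -0.001, -0.006], "rotation": [0, 0, 0]},
    {"slide": [0.002, -0.001, -0.014], "rotation": [0, 0, 0]},
    {"slide": [0.002, -0.001, -0.022], "rotation": [0, 0, 0]},
    {"slide": [0.002, -0.001, -0.03], "rotation": [0, 0, 0]},
    {"slide": [0.002, -0.001, -0.038], "rotation": [0, 0, 0]},
    {"slide": [0.002, -0.001, -0.042], "rotation": [0, 0, 0]},
    {"slide": [0.002, -0.001, -0.044], "rotation": [0, 0, 0]},
    {"slide": [0.002, -0.001, -0.044], "rotation": [0, 0, 0]},
  ],
)

```text
time: 16.55
position: [0.5038, -0.1224, 0.1002]
ee_rot: [0.259, 0.966, -0.0, -0.0]
force: [-0.4, -0.3, 0.2]
opening: 0.0347
finger_force: 30.0
```

Run:
```python
from h import *
from scipy.spatial.transform import Rotation as R
o=manip.get_obs();t=np.array(o['position']);print(t,o['force'],o['opening'])
im=[]
for n,(r,c) in(('scene',((185,245),(265,345))),('top',((140,200),(280,360)))):
    p,d=grab(n,n+'6'); im.append(cv2.resize(p[r[0]:r[1],c[0]:c[1]],None,fx=5,fy=5,interpolation=cv2.INTER_CUBIC)[:,:,::-1])
    if n=='top':
        P=cloud(n,d);Z=P[...,2]; e=np.array([.8634,-.5046]);nn=np.array([.5046,.8634])
        for v in range(156,178):
            print(v,' '.join(f'{Z[v,u]*1000:4.0f}' for u in range(303,328)))
        m=(d>0)&(Z>.093)&(Z<.115)&(np.hypot(P[...,0]-.595,P[...,1]+.175)<.06)
        v,u=m.nonzero();W=np.array([onplane(n,a,b,.102)[:2] for a,b in zip(u,v)])-t[:2];print('ring s',(W@e).min(),(W@e).max(),'l',(W@nn).min(),(W@nn).max(),np.median(Z[m]))
        m=(d>0)&(Z>.07)&(Z<.088)&(np.hypot(P[...,0]-.595,P[...,1]+.175)<.02)
        v,u=m.nonzero();W=np.array([onplane(n,a,b,.081)[:2] for a,b in zip(u,v)]);
        if len(W):print('post',len(W),W.mean(0),(W-t[:2]).mean(0)@e,(W-t[:2]).mean(0)@nn)
cv2.imwrite('pics/crop7.png',np.hstack(im))
```

```text
[ 0.50382332 -0.12244515  0.10022398] [-0.41738709 -0.31794897  0.16609604] 0.03472530329318428
156   -3    0    2   13   10    8   12    9    4    4   15   11   15   11   13   13   14    6    2    5   -2    2   -3   -1   -4
157   -1    6   12   11   12    9   12   15   13   15   12    9   14   15   15   14   18    7   14   10   -3    2    6    1    2
158    7   11   14   14   19   10   15   10   14   12   15    8   16   13   14   10   12   10   10    5    7    2    2   -2    0
159   13   13   20   19   14    8   16    8   12   14   18    8   12   10   20    8   11   18   15   16    7    8    9   -4    3
160   11   15    6   13   11   13   11   11    8    7   16   13   19    9   14   16   15    9   13   13   13   17   12    3    5
161   12   12   13   15    7   14   11   10   16   14   17   17   16    8   15    8   11   10   15    9   15   15   17    6   -0
162   14    7    8   16   11   15   14   15   16   11   11   11   17   16   11   13   12   16   10   17   12   15   14    7    8
163    8    9   12   12   14   10   10   12  102   96    4   13   16    7   13   15   16   18   17   
[... 1321 characters left out ...]
  404  404  401  401  403  399  399  395  397  396  394  391  390  390  389  385  381   15   17   10   18  379   17   13   12
175  406  409  404  404  403  401  403  400  401  398  397  399  396  395  395  391  391  383  385    8  369  390  389  385  380
176  405  405  406  407  405  403  400  400  403  405  401  400  399  398  395  395  393  395  390  387  386  398  391  394  392
177  406  410  406  404  405  405  405  403  405  399  404  400  402  403  396  401  401  393  396  393  400  399  399  397  398
ring s 0.08602001485423788 0.11310174922042494 l -0.020428308745645576 0.021724679722517338 0.10193811844064204
post 30 [ 0.5945043  -0.17438217] 0.10450137296537573 0.0009151961810009733
```

View pics/crop7.png

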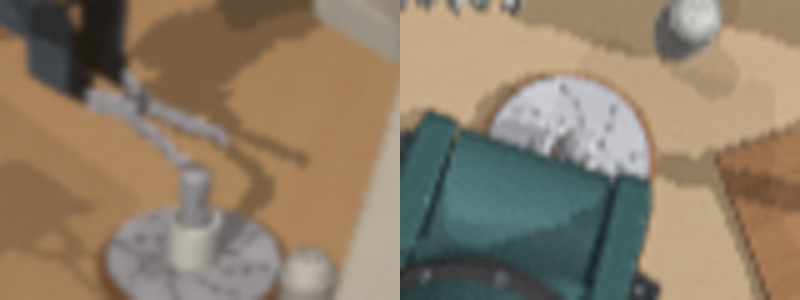

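The depth map shows the ring halves (z≈102 mm) either side of the post top (z≈81 mm) at pixels (310,166) and (320,169), with the post at (315,169). The ring is centred to within about 1 mm, so I'll lower it.

step_arm(
  plan=[
    {"slide": [0, 0, -0.003], "rotation": [0, 0, 0]},
    {"slide": [0, 0, -0.006], "rotation": [0, 0, 0]},
    {"slide": [0, 0, -0.009], "rotation": [0, 0, 0]},
    {"slide": [0, 0, -0.012], "rotation": [0, 0, 0]},
    {"slide": [0, 0, -0.015], "rotation": [0, 0, 0]},
    {"slide": [0, 0, -0.018], "rotation": [0, 0, 0]},
    {"slide": [0, 0, -0.021], "rotation": [0, 0, 0]},
    {"slide": [0, 0, -0.022], "rotation": [0, 0, 0]},
  ],
)

```text
time: 17.45
position: [0.5037, -0.1224, 0.0781]
ee_rot: [0.259, 0.966, 0.0, -0.0]
force: [-0.1, 0.1, -0.5]
opening: 0.0347
finger_force: 30.0
```

No contact force. I'll go on down to groove height.

step_arm(
  plan=[
    {"slide": [0, 0, -0.003], "rotation": [0, 0, 0]},
    {"slide": [0, 0, -0.006], "rotation": [0, 0, 0]},
    {"slide": [0, 0, -0.009], "rotation": [0, 0, 0]},
    {"slide": [0, 0, -0.012], "rotation": [0, 0, 0]},
    {"slide": [0, 0, -0.015], "rotation": [0, 0, 0]},
    {"slide": [0, 0, -0.018], "rotation": [0, 0, 0]},
    {"slide": [0, 0, -0.0195], "rotation": [0, 0, 0]},
    {"slide": [0, 0, -0.0195], "rotation": [0, 0, 0]},
  ],
)

```text
time: 18.25
position: [0.5037, -0.1224, 0.0587]
ee_rot: [0.259, 0.966, -0.0, -0.0]
force: [0.2, 0.2, -0.2]
opening: 0.035
finger_force: 30.0
```

Run:
```python
from h import *
o=manip.get_obs();t=np.array(o['position']);print(t,o['force'],o['opening'],o['finger_force'],np.abs(o['dq']).max())
e=np.array([.8634,-.5046]);nn=np.array([.5046,.8634])
p,d=grab('top','top7');P=cloud('top',d);Z=P[...,2]
for v in range(160,176): print(v,' '.join(f'{Z[v,u]*1000:4.0f}' for u in range(303,328)))
m=(d>0)&(Z>.052)&(Z<.07)&(np.hypot(P[...,0]-.595,P[...,1]+.175)<.04)
v,u=m.nonzero();W=np.array([onplane('top',a,b,.060)[:2] for a,b in zip(u,v)])-t[:2];s,l=W@e,W@nn
print('ring s',s.min(),s.max(),'l',l.min(),l.max(),np.median(Z[m]),m.sum())
p,d=grab('scene','scene7');Q=cloud('scene',d)
m=(d>0)&(Q[...,2]>.05)&(Q[...,2]<.1)&(np.hypot(Q[...,0]-.55,Q[...,1]+.15)<.03); print('arms',m.sum())
cv2.imwrite('pics/crop8.png',cv2.resize(p[180:260,250:360],None,fx=6,fy=6,interpolation=cv2.INTER_CUBIC)[:,:,::-1])
```

```text
[ 0.50371117 -0.12243248  0.05867025] [ 0.20319571  0.21122045 -0.23566939] 0.034980698843696326 29.994746446609497 0.004711913280638042
160   14   19   18   13   13   18   12   11   16   14   12   12   13   16    7    5   21    3    8   16   12    9    8   -2    4
161   15    8    6   12   10   12   11   13   17   15   16   17   19    9   17   17   12   11   11   14    9   13   10    9    4
162   16    8   11   12   14    8   11   14   11    6   21    9   15   10   17   18   17   16   14   17    5   17   13   16   14
163   10   12   11   16   12   12   13   17    7   13   14   16   11   13   14    9   10    9   14 1487   10   14   14   13    6
164    7   16   14   18   20   12   23   16   11   11   12   11   13   13   12    7    8   10   12   12   12    9    9   16   14
165   12   16   11   11   15    7   17   59   63    8   10   15   15   14   16   10   10   12   11   17   11   12    7   16   15
166    8    8    8   17   12   11   57   64   55   45   40   82   81   86   15   11   10   16    7   10    8   15   16   12   15
167   15   13   15   11   10   16   61   44   43   35   82  
[... 522 characters left out ...]
79   80   27   45   59   61   11   16    7   14   20   11   12
172  340  337   12   10   63   60   43   42   33   46   48   66   69   51   45   39   62   61   13   14   16   15    9   17   13
173  352  345  346  341  338   58   31   44   37   30   40   42   46    7   43   61   58   12   20   14   17   12   14   12   11
174  349  354  350  347  350  350  344  338   44   38   42   44   43   64   65   60   58   17    8   10    9   13    9   17   14
175  359  355  354  353  354  348  348  348  345  340  338   41   61   66   61   14   14   15   14   15   11   13    7   12   16
ring s 0.08474139555965594 0.1137093424822674 l -0.019930523348948685 0.02139141308174009 0.06101849047678676 33
arms 106
```

View pics/crop8.png

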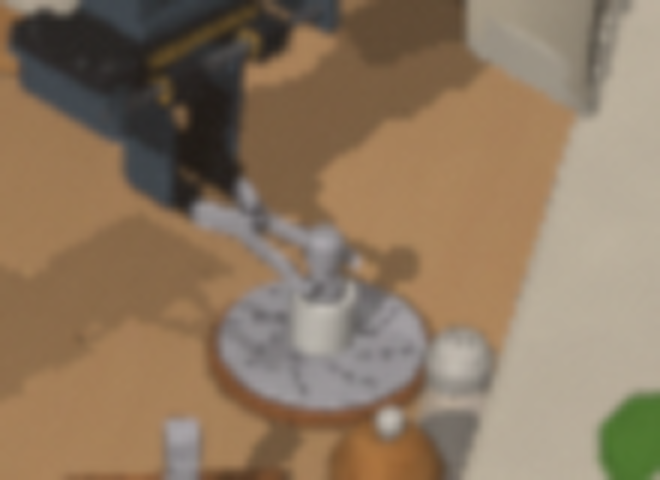

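The ring surrounds the post at crop (325,260), clear of the hub. Its top face measures z≈61 mm, which puts its centre near 58 mm against the 57 mm groove. Centring is within about 1 mm and there is no contact force, so I'll hand the job in.

```bash
python3 -c "
from station import manip
print(manip.finish_job())"
```

```text
the job is handed in; nothing more can be done
None
```

I handed the job in at about 18 s with the disc flat on the round stand and let go, and the spread clip held level and centred round the groove, touching neither post nor disc; no verdict came back.

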